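Try a new key in the samovar tap and break its taper free with the drift

ROBOT

A 7-joint arm with a two-finger parallel gripper is mounted at the origin on the work surface. World frame = base frame: x ahead of the robot, y to its left, z up, the work surface at z = 0. Lengths are in m, angles in rad, forces in N, time in s.
With the tool pointing down it reaches from about 0.35 to 0.9 m from the base axis. Payload 8.1 kg.
Tool frame: the origin (TCP) lies midway between the tips of the shut fingers; the grasp point (between the pads) lies 19 mm behind it; z points along the fingers, y is the line along which they close (so a half turn about z gives the same grasp; the last joint's range is limited). The gripper opens to 92 mm and grips with 3 to 60 N. Pads are 19 mm wide; open, the fingers measure 130 mm over their backs; the gripper's body (75 mm by 190 mm) begins 47 mm behind the grasp point.
Start: joints at [1.197, 0.434, 0.025, 1.573, -0.012, 1.134, -0.075], TCP at [0.167, -0.602, 0.227] pointing down, gripper open.
Joint ranges: [-2.62, 2.62], [-0.44, 2.09], [-1.27, 1.32], [0.08, 2.57], [-1.32, 4.46], [0.12, 2], [-2.74, 2.74]. Speed limits (rad/s): [2.22, 2.22, 3.01, 3.01, 3.14, 3.14, 3.14].

INTERFACE

Orientations are given as a rotation vector (axis times angle).
In Python, from station import status, camera, r gives the robot as it stands.
- The arm moves only by the shell command python3 -m crank 'ROWS' [FORCE]. ROWS is JSON, a list of rows, each a list of 3 entries, a list of its own where there are three numbers: the shift along the world's x, y, z in mm, then the turn, a rotation vector about the world's x, y, z in degrees, then the finger opening in mm, from 0 to 91.8. A call has 1 to 20 rows; each row shifts and turns the commanded pose from where the row before left it; what a row does not reach is not made up. A row lasts 1/12 s, in which the tool goes at most 41.7 mm and 7.16 degrees, less where a joint would pass 70% of its speed; a pose out of reach is approached as far as the arm can. A call is refused whole if a number of a shift passes 41.7 or a number of a turn 7.16, either way. A call with a gripper value outside its range is refused whole. The fingers move at their own pace and stop on an object; FORCE is the grip in N (left out, the last holds). Time passes only in rows, so rows that do not move let the fingers close. It gives the time, the measured TCP pose, the force, the opening and the grip force at its end, in the units of the state.
- status.state(): the state, without advancing time (a new reading comes with each control period).
- camera(name): name is "scene" or "top" or "wrist"; returns a dict with "image" (420x560x3 uint8, blue, green, red), "intrinsics" (3x3 intrinsics, pixels), "k1" (the pictures are not rectified: a ray, as slopes to the right and down, at radius r is drawn at 1 + k1 r^2 times it, then the intrinsics apply), "rvec" (rotation vector, rad) and "tvec" (3), from world to camera coordinates, as OpenCV has them; the wrist camera has in their place "hand_eye" (4x4, takes a point from camera to tool coordinates, whose origin is the TCP and whose axes are the flange's). Camera axes: x right, y down, z forward; pixel columns grow to the right and rows downward; lengths in m; the calibration is good to about 2 mm. A picture is of the moment at which its call begins: read the wrist's pose just before it. There is no depth.
- r.hand_in(): hands the job in; it is judged then, once.
The state is a dict: "t": time; "joint_pos": joint angles; "qd": joint speeds; "joint_torque": joint torques, N m; "ee_pos": TCP position; "tcp_rot": TCP orientation; "wrist_force": force on the tool from outside, world axes, zero at the start; "torque": the same for the moment, N m; "finger_gap": opening from 0.0 (shut) to 1.0 (fully open); "gripper_force": force on a finger pad.
Only numpy, scipy, OpenCV 4.12 (cv2) and the standard library are available. Lean on these libraries where they do the work, as an engineer would, in place of code of your own. Each camera call takes 0.05 s, during which the arm holds its last target. There are 200 camera calls.

TASK

Try the new brass key in the samovar tap that is held in the vice: lower it into the tap with its wing turned some 40 degrees off the line of the spout, seat it firmly but without jamming it by a twisting push of about 10 N that brings the wing into line with the spout, and let go of it. While its taper grips, push the steel drift, point first, through the slot below the key, gently and steadily, until the key breaks free; leave the drift in the slot with the key standing loose on it in the tap. Leave the old key and the tea things where they are.

Things in the scene. Friction and masses are not known exactly. Their poses are not given: they have to be found in the camera images.
- key: New tap key, all bright brass, 96 mm tall, 185 g, tail down in one of two loose holes of a 62 mm high pine block, hanging by its collar. Origin at the tail's tip, z up its axis. From z = 0: tail 10 mm across; plug z 10-46 mm, tapering from 17.8 to 25 mm across; collar 38 mm across, z 52-57; flat wing z 62-96, 12 mm thick along x, 44 mm wide along y.
- key_grip (a point): Where to hold the new key: in the wing, on the axis, 80 mm above the tail's tip. Grip across the 12 mm thickness (along the key's x). Fingertips may reach 22 mm below this point before they meet the collar. The plug is round: it enters the tap at any turn.
- key_tail (a point): Tip of the new key's tail, its lowest point. In the tap the taper first touches with this tip 58 to 66 mm above the table: how tight the bore is cannot be seen, so feel for it. Seated, it sits 1 to 2 mm below first touch; pushed straight the key resists with some 15 N per mm, turned while pushed it draws in deeper.
- tap: Brass samovar tap, its inlet pipe held in a small blue vice; fixed. Origin on the table under the axis of the upright barrel, z up; x along the inlet to the vice, so the spout points to -x; y along the drift slot. Barrel 41 mm across, 107 mm high, with a tapered bore open at the top. The vice, under 100 mm high, begins 40 mm from the axis on the +x side; its screw sticks out to +y.
- tap_mouth (a point): Centre of the barrel's open top, on its axis, 107 mm above the table. A downward push of 9 to 12 N kept up while the key is twisted to and fro seats it so that it holds by itself; over 13 N while twisting, or 30 N straight down, may jam it. The wing (the key's y) must end along the tap's x, within 10 degrees, either way round.
- slot (a point): On the barrel's axis at the floor of the drift slot, 48 mm above the table. The slot runs straight through the barrel's foot along the tap's y, 39 mm long, open at both ends (-y is the free side), 14 mm wide along x; a seated key's tail hangs 8 to 17 mm above this floor.
- drift: Steel wedge with wooden grips, 160 mm long, about 220 g, lying on a low pine rest, underside 28 mm above the table, point towards the robot's left (+y, within 20 degrees). Origin in the middle of its flat underside, x to the point, z up. Blade 10 mm thick along y (4 mm at the point); 5 mm high at the point, rising 0.22 mm per mm to 24.8 mm at 90 mm from it, then level.
- drift_grip (a point): Where to hold the drift: mid wooden grips (14 mm thick along the drift's y, 50 mm long), 140 mm behind the point, 12.4 mm above the underside, half-way up. The rest leaves this part free underneath.
- drift_point (a point): The drift's point, level with its flat underside. Slid along the slot's floor the drift meets the key's tail 15 to 55 mm behind this point. The push rises to 5 to 15 N, then drops to 1 to 3 N once the key is free, 5 to 15 mm further; the key then just rests on the drift.
- old_key: The old key, same shape but dark steel with a black wing 36 mm wide, in the other hole of the pine block, 72 mm from the new key. Leave it.
- creamer: White ceramic creamer, 78 mm tall, 72 mm in diameter. Leave it.
- sugar_bowl: Blue sugar bowl, 60 mm tall, 100 mm in diameter. Leave it.
- tea_glass: Tea glass in a steel holder, 95 mm tall, 67 mm in diameter. Leave it.
- coasters: Stack of red plastic coasters, 30 mm tall, 92 mm in diameter. Leave it.
Not all that is in view belongs to the job. There is more than one size of the key; the job needs the smallest. Leave any red look-alike of the drift alone.

How it is judged:
On the way, in this order (a step that is already met when the one before it is completed fails the run):
1. the key bears in the tap's bore (over 6 N of contact, tail below 68 mm) with its wing still turned more than 17 degrees off the line of the spout (contact force between key and tap above 6 N and angle between the y axis of key and the x axis of tap, either way round above 0.3 rad and z of key_tail in the frame of tap below 0.068 m), for 0.05 s.
2. the key is seated: its taper grips the bore with more than 60 N all told, the wing lies within 10 degrees of the line of the spout, and the fingers have let go of it (contact force between key and tap above 60 N and angle between the y axis of key and the x axis of tap, either way round below 0.17 rad and contact force between the fingers and key below 0.1 N), for 0.3 s.
3. the drift bears on the key's tail (over 2 N) while the taper still grips (over 35 N) and no finger touches the key (contact force between key and tap above 35 N and contact force between drift and key above 2 N and contact force between the fingers and key below 0.1 N), for 0.05 s.
At the end, for the whole second after the job is handed in: The key is free of the bore (under 6 N of contact with the tap) and stands upright (within 7 degrees) in the tap with its tail resting on the drift (over 0.5 N), less than 74 mm above the table and within 6 mm of the barrel's axis; key and drift are at rest (contact force between key and tap below 6 N and contact force between drift and key above 0.5 N and z of key_tail in the frame of tap below 0.074 m and angle between key's own z axis and vertical below 0.12 rad and horizontal distance between key_tail and slot below 0.006 m and linear speed of each of key, drift below 0.02 m/s); the robot touches nothing.
It fails at once if the key is jammed: its contact with the tap passes 125 N all told (contact force between key and tap above 125 N).
It fails at once if the drift is forced against the key with more than 50 N (contact force between drift and key above 50 N).
It fails at once if the old key is moved by more than 30 mm (distance of old_key from where it was at the start of the episode above 0.03 m).
It fails at once if the creamer, sugar bowl, tea glass or coasters are moved by more than 30 mm or tipped by more than 17 degrees (distance of any of creamer, sugar_bowl, tea_glass, coasters from where it was at the start of the episode above 0.03 m or angle between any of creamer, sugar_bowl, tea_glass, coasters's own z axis and vertical above 0.3 rad).
It also fails if it takes over 72 s, if anything falls off the work surface, if the arm or the gripper's body presses on something with over 40 N, if the wrist force passes 120 N, or if a joint passes its speed limit or range.

## Working session

There is one attempt and no reset: what is moved stays moved. The work goes in short steps, Python scripts to look and compute and a shell command to move; the robot and the scene stay as the last step left them, time stands still between calls to the robot, and variables do not carry over. Pictures are saved under pics/ and viewed, at most 10 in all, crops included, and the job is handed in when it is done.

```bash
ls; mkdir -p pics; python3 - <<'E'
from station import status,camera,r
import cv2,numpy as np
s=status.state();print(s)
for n in("scene","top"):
    c=camera(n);cv2.imwrite(f"pics/{n}0.png",c["image"]);print(n,c["intrinsics"],c["k1"],c["rvec"],c["tvec"])
w=camera("wrist");print(w["hand_eye"],w["intrinsics"],w["k1"])
E
```

```text
pics
{'t': 0.0, 'joint_pos': array([ 1.19741295,  0.43522166,  0.02498148,  1.57408583, -0.01157008,
        1.13398655, -0.07508748]), 'qd': array([ 9.73725800e-05,  3.90376923e-05,  4.78996602e-04,  5.69283921e-04,
       -2.07982126e-04, -1.11752998e-03,  1.39733422e-04]), 'joint_torque': array([ 7.56671452e-04, -6.67838502e+01,  9.85663645e-01, -3.14458251e+01,
       -6.03277353e-02,  4.29204851e-02,  1.71733204e-04]), 'ee_pos': array([ 0.16697587, -0.60176214,  0.22595026]), 'tcp_rot': array([-3.11135716e+00, -4.23762158e-01,  5.95645006e-04]), 'wrist_force': array([1.29296225, 0.03206965, 0.04784272]), 'torque': array([ 0.03094267,  0.02585199, -0.00016714]), 'gripper_force': 0.0, 'finger_gap': 1.0010213190242165}
scene [[531.95552413   0.         284.15136962]
 [  0.         531.95552413 212.78110886]
 [  0.           0.           1.        ]] 0.015008740311250776 [ 1.61086829  1.70129122 -0.84835974] [-0.06743272 -0.24513563  1.87824464]
top [[527.96499127   0.         269.25270578]
 [  0.         527.96499127 211.45430585]
 [  0.           0.           1.        ]] 0.05545708265593571 [ 2.16974461 -2.19224831  0.10842221] [0.06417074 0.54167374 1.42635957]
[[ 4.34111807e-04 -9.59929583e-01 -2.80240981e-01  7.57281088e-02]
 [ 9.99999790e-01  5.51279577e-04 -3.39271789e-04  2.75073490e-04]
 [ 4.80168156e-04 -2.80240775e-01  9.59929621e-01 -1.58261473e-01]
 [ 0.00000000e+00  0.00000000e+00  0.00000000e+00  1.00000000e+00]] [[302.2142028    0.         279.33007838]
 [  0.         302.2142028  205.83878883]
 [  0.           0.           1.        ]] -0.029981671224073494
```

View pics/top0.png

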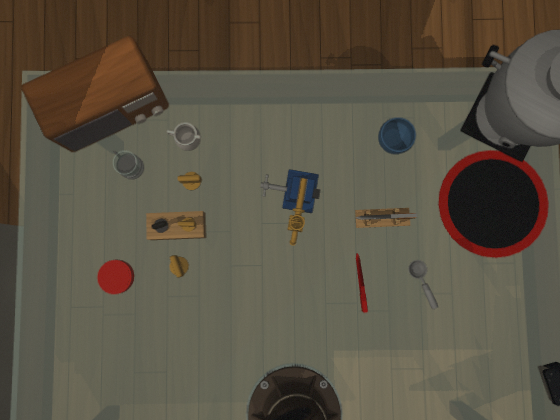

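View pics/scene0.png

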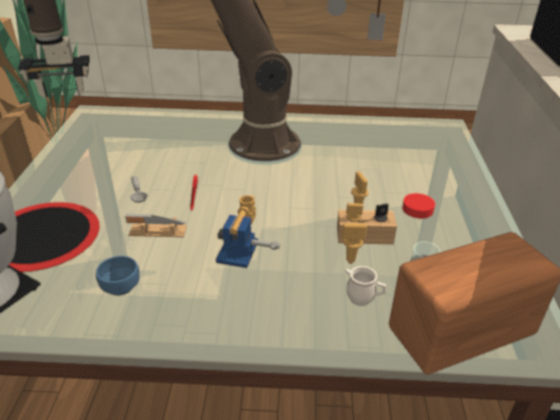

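Top view: brass wings at (188,224) in the pine block beside the black wing (160,225), plus free-standing brass ones at (188,181) and (178,266). The one in the block fits (tail down in the block, beside the old key). The tap is at (296,222) with its spout down to (293,243). The drift is on its rest at (385,216), and the red look-alike is at (361,282). I'll confirm with an enlarged mosaic.

```bash
cat > h.py <<'E'
from station import status,camera,r
import cv2,numpy as np
from scipy.spatial.transform import Rotation as R
def cam(n):
    s=status.state(); c=camera(n)
    if n=="wrist":
        T=np.eye(4);T[:3,:3]=R.from_rotvec(s["tcp_rot"]).as_matrix();T[:3,3]=s["ee_pos"]
        W=T@c["hand_eye"]
    else:
        Rm=R.from_rotvec(np.ravel(c["rvec"])).as_matrix();W=np.eye(4);W[:3,:3]=Rm.T;W[:3,3]=-Rm.T@np.ravel(c["tvec"])
    c["W"]=W;return c
def ray(c,u,v):
    K=c["intrinsics"];d=np.array([(u-K[0,2])/K[0,0],(v-K[1,2])/K[1,1]]);p=d.copy()
    for _ in range(20):p=d/(1+c["k1"]*(p@p))
    return c["W"][:3,3],c["W"][:3,:3]@np.r_[p,1]
def px2w(c,u,v,z):
    o,d=ray(c,u,v);return o+d*(z-o[2])/d[2]
def w2px(c,P):
    q=c["W"][:3,:3].T@(np.array(P)-c["W"][:3,3]);p=q[:2]/q[2];p=p*(1+c["k1"]*(p@p));K=c["intrinsics"]
    return p[0]*K[0,0]+K[0,2],p[1]*K[1,1]+K[1,2]
E
python3 - <<'E'
from h import *
c=cam("top");im=c["image"]
def crop(u0,v0,w,h,k):return cv2.resize(im[v0:v0+h,u0:u0+w],(w*k,h*k),interpolation=cv2.INTER_CUBIC)
A=crop(138,165,80,120,5)
B=crop(255,165,80,85,5);C=crop(350,190,80,35,5)
m=np.vstack([B,C]);cv2.imwrite("pics/mos.png",np.hstack([A,m]))
for n,u,v,z in[("newkey",188,224,.106),("old",160,225,.1),("A",188,181,.09),("B",178,266,.09),("mouth",296,223,.107),("drift",385,216,.05),("sp",293,243,.06)]:print(n,px2w(c,u,v,z).round(3))
E
```

```text
newkey [0.505 0.269 0.106]
old [0.503 0.342 0.1  ]
A [0.619 0.272 0.09 ]
B [0.397 0.297 0.09 ]
mouth [ 0.504 -0.009  0.107]
drift [ 0.525 -0.253  0.05 ]
sp [ 0.454 -0.003  0.06 ]
```

View pics/mos.png

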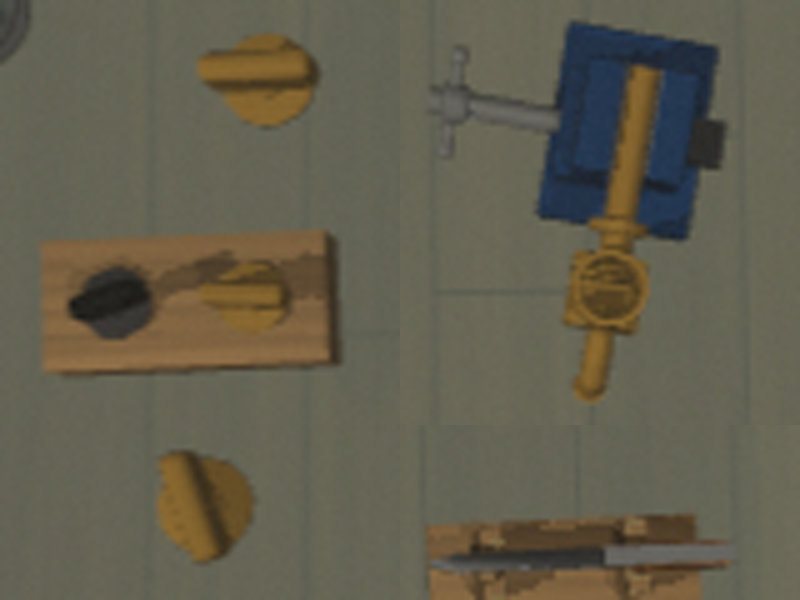

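The key in the block is the new one: its wing measures about 43 mm against about 57 mm for the free-standing ones. Next I'm moving over the drift, the tap and the key, taking a wrist picture at each.

```bash
python3 -m crank '[[[30,29,2],[0,0,6.2],91.8],[[30,29,2],[0,0,6.2],91.8],[[30,29,2],[0,0,6.2],91.8],[[30,29,2],[0,0,6.2],91.8],[[30,29,2],[0,0,6.2],91.8],[[30,29,2],[0,0,6.2],91.8],[[30,29,2],[0,0,6.2],91.8],[[30,29,2],[0,0,6.2],91.8],[[30,29,0],[0,0,6.2],91.8],[[30,29,0],[0,0,6.2],91.8],[[30,29,0],[0,0,6.2],91.8],[[30,29,0],[0,0,6.2],91.8],[[0,0,0],[0,0,0],91.8],[[0,0,0],[0,0,0],91.8],[[0,0,0],[0,0,0],91.8]]'
cat > snap.py <<'E'
import sys,pickle
from h import *
c=cam("wrist");cv2.imwrite(f"pics/{sys.argv[1]}.png",c["image"]);pickle.dump(c,open(sys.argv[1]+".pkl","wb"))
E
python3 snap.py wd
python3 -m crank '[[[-3,30,0],[0,0,0],91.8],[[-3,30,0],[0,0,0],91.8],[[-3,30,0],[0,0,0],91.8],[[-3,30,0],[0,0,0],91.8],[[-3,30,0],[0,0,0],91.8],[[-3,30,0],[0,0,0],91.8],[[-3,30,0],[0,0,0],91.8],[[0,30,0],[0,0,0],91.8],[[0,0,0],[0,0,0],91.8],[[0,0,0],[0,0,0],91.8],[[0,0,0],[0,0,0],91.8]]'
python3 snap.py wt
python3 -m crank '[[[0,35,0],[0,0,0],91.8],[[0,35,0],[0,0,0],91.8],[[0,35,0],[0,0,0],91.8],[[0,35,0],[0,0,0],91.8],[[0,35,0],[0,0,0],91.8],[[0,35,0],[0,0,0],91.8],[[0,35,0],[0,0,0],91.8],[[0,30,0],[0,0,0],91.8],[[0,0,0],[0,0,0],91.8],[[0,0,0],[0,0,0],91.8],[[0,0,0],[0,0,0],91.8]]'
python3 snap.py wk
python3 -c "
from h import *
i=[cv2.imread(f'pics/{n}.png') for n in('wd','wt','wk')]
z=np.zeros_like(i[0])
m=np.vstack([np.hstack(i[:2]),np.hstack([i[2],z])]);cv2.imwrite('pics/m2.png',cv2.resize(m,(800,600),interpolation=cv2.INTER_AREA))"
```

```text
t: 1.45
ee_pos: [0.526, -0.2553, 0.2423]
tcp_rot: [-2.223, -2.219, 0.001]
wrist_force: [-0.4, -0.3, -0.4]
finger_gap: 1.0
gripper_force: 0.0
t: 2.42
ee_pos: [0.5052, -0.0169, 0.2427]
tcp_rot: [2.226, 2.216, -0.001]
wrist_force: [0.0, 0.2, -0.2]
finger_gap: 0.999
gripper_force: 0.0
t: 3.38
ee_pos: [0.5062, 0.2579, 0.2422]
tcp_rot: [2.225, 2.216, -0.002]
wrist_force: [-0.0, -1.1, -0.8]
finger_gap: 0.999
gripper_force: 0.0
```

View pics/m2.png

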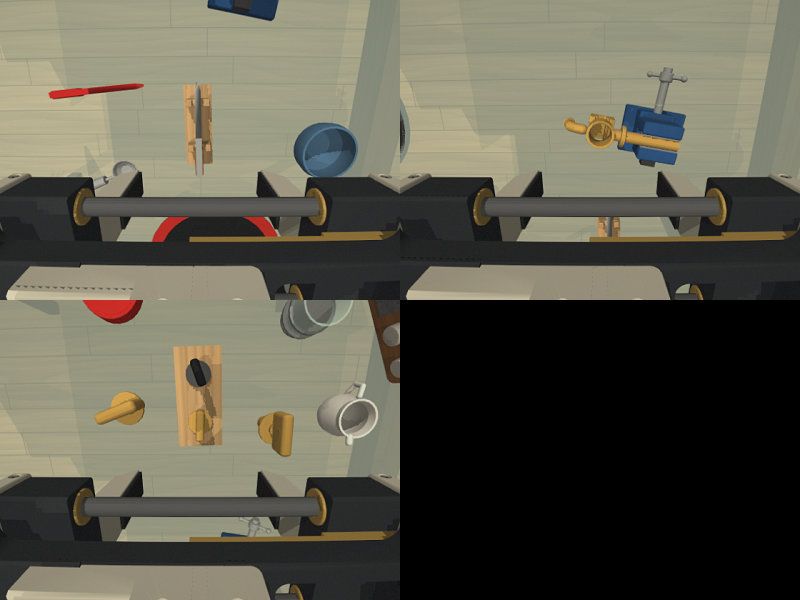

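Montage: drift at (198,130), tap barrel at (600,132), and the new key at (200,425) beside the black one (198,372). I'll enlarge these for measuring.

```bash
python3 -c "
from h import *
def cr(n,u,v,w,h,k):
    i=cv2.imread(f'pics/{n}.png')[v:v+h,u:u+w];return cv2.resize(i,(w*k,h*k),interpolation=cv2.INTER_CUBIC)
a=cr('wd',255,105,50,150,4)
b=cr('wt',215,135,100,75,4);c=cr('wk',245,130,100,75,4)
cv2.imwrite('pics/m3.png',np.hstack([a,np.vstack([b,c])]))"
```

```text
(no output)
```

View pics/m3.png

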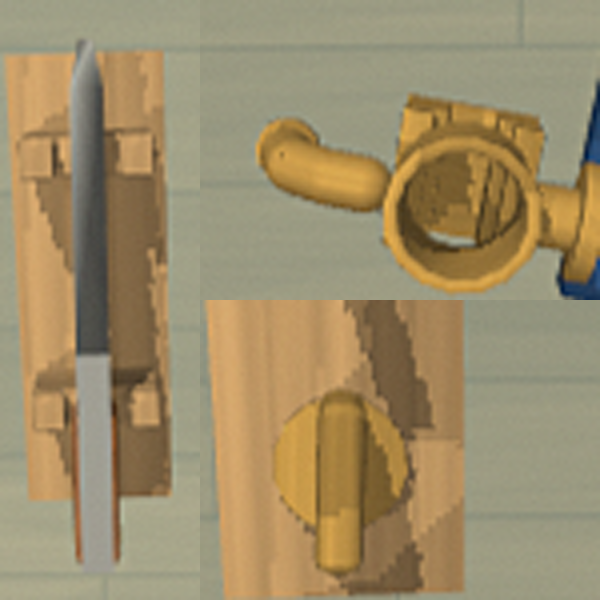

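```bash
python3 - <<'E'
from h import *
import pickle
k,t,d,=[pickle.load(open(n+".pkl","rb")) for n in("wk","wt","wd")]
K=lambda u,v,z:px2w(k,(u-200)/4+245,(v-300)/4+130,z)*1e3
T=lambda u,v,z:px2w(t,(u-200)/4+215,v/4+135,z)*1e3
D=lambda u,v,z:px2w(d,u/4+255,v/4+105,z)*1e3
print("key collar",K(340.5,461,.067),"wing ends",K(341,400,.106),K(340,572,.106))
for z in(.106,.072):print(K(342,392,z))
print("mouth",T(462,213,.107),"L/R",T(384,213,.107),T(540,213,.107),"U/D",T(462,135,.107),T(462,292,.107))
a,b=T(410,100,.07),T(543,125,.07);print("blk",a,b,np.degrees(np.arctan2(*(b-a)[1::-1])))
p,q,r2=D(82,42,.031),D(98,570,.0528),D(92,355,.0528);print("drift",p,q,r2)
v=p-q;print(np.degrees(np.arctan2(v[1],v[0])),np.hypot(v[0],v[1])); v=r2-q;print(np.degrees(np.arctan2(v[1],v[0])))
c=cam("top");m=lambda u,v,z:px2w(c,u/5+138,v/5+165,z)*1e3
n=lambda u,v,z:px2w(c,(u-400)/5+255,v/5+165,z)*1e3
print("top: collar",m(255,297,.067),"wing",m(243,293,.106),"mouth",n(610,290,.107))
a,b=n(592,385,.06),n(645,70,.075);print(a,b,np.degrees(np.arctan2(*(b-a)[1::-1])))
dd=lambda u,v,z:px2w(c,(u-400)/5+350,(v-425)/5+190,z)*1e3
print(dd(437,565,.031),dd(735,550,.0528))
E
```

```text
key collar [507.18326348 277.13596431  67.        ] wing ends [507.30912695 298.60541334 106.        ] [506.94021237 255.55546105 106.        ]
[507.55596753 300.52708118 106.        ]
[507.63597151 296.72674734  72.        ]
mouth [506.50409713  -9.07694257 107.        ] L/R [487.07339429  -9.00553055 107.        ] [525.9336959   -9.14386527 107.        ] U/D [506.55661061  10.47514454 107.        ] [506.44922742 -29.61899073 107.        ]
blk [492.46542431  14.10819459  70.        ] [528.91766439   7.11779757  70.        ] -10.855740915010449
drift [ 521.51464902 -177.06344541   31.        ] [ 525.98920097 -335.46106989   52.8       ] [ 524.31995835 -266.32622984   52.8       ]
91.61810999738718 158.4608123665553
91.38312287220198
top: collar [506.10655057 272.17697802  67.        ] wing [505.66897271 272.84322966 106.        ] mouth [504.24287252 -11.87912683 107.        ]
[456.74594786  -4.4767588   60.        ] [623.6396223  -34.36493493  75.        ] -10.15319274162649
[ 521.34656955 -181.8065967    31.        ] [ 526.2474361  -337.81720685   52.8       ]
```

```bash
python3 - <<'E'
from h import *
import pickle
k=pickle.load(open("wk.pkl","rb"));c=cam("top")
for n,a,b in[("B",(164,155),(176,266.6)),("A",(399,186),(189,178)),("key",(280,176.2),(186.6,223.6))]:
    o,d=ray(k,*a);p,e=ray(c,*b)
    st=np.linalg.lstsq(np.c_[d,-e],p-o,rcond=None)[0];print(n,o+d*st[0],p+e*st[1])
E
python3 -m crank '[[[0,4,-10],[0,0,0],91.8],[[0,4,-15],[0,0,0],91.8],[[0,4,-15],[0,0,0],91.8],[[0,5,-15],[0,0,0],91.8],[[0,0,-15],[0,0,0],91.8],[[0,0,-15],[0,0,0],91.8],[[0,0,-10],[0,0,0],91.8],[[0,0,0],[0,0,0],91.8]]'
```

```text
B [0.39538037 0.29955286 0.10894744] [0.39588617 0.29888872 0.10883116]
A [0.62558232 0.2678419  0.10701199] [0.62416286 0.26686838 0.10665522]
key [0.50701296 0.27496517 0.09097959] [0.50668233 0.27503131 0.09096693]
t: 4.2
ee_pos: [0.5044, 0.2756, 0.1452]
tcp_rot: [-2.223, -2.218, 0.006]
wrist_force: [-0.3, 0.4, -0.2]
finger_gap: 1.0
gripper_force: 0.0
```

```bash
python3 -m crank '[[[2,0,-12],[0,0,0],91.8],[[0,0,-15],[0,0,0],91.8],[[0,0,-15],[0,0,0],91.8],[[0,0,-12],[0,0,0],91.8],[[0,0,-10],[0,0,0],91.8],[[0,0,-6],[0,0,0],91.8],[[0,0,0],[0,0,0],91.8],[[0,0,0],[0,0,0],50],[[0,0,0],[0,0,0],30],[[0,0,0],[0,0,0],16],[[0,0,0],[0,0,0],5],[[0,0,0],[0,0,0],5],[[0,0,0],[0,0,0],5],[[0,0,0],[0,0,0],5],[[0,0,0],[0,0,0],5],[[0,0,0],[0,0,0],5],[[0,0,0],[0,0,0],5],[[0,0,0],[0,0,0],5]]' 40
```

```text
t: 5.7
ee_pos: [0.5073, 0.277, 0.0777]
tcp_rot: [2.223, 2.22, -0.0]
wrist_force: [0.6, 0.2, 0.3]
finger_gap: 0.249
gripper_force: 0.0
```

```bash
python3 -m crank '[[[0,0,-3],[0,0,0],5],[[0,0,0],[0,0,0],5],[[0,0,0],[0,0,0],5],[[0,0,0],[0,0,0],5],[[0,0,0],[0,0,0],5],[[0,0,0],[0,0,0],5]]' 40
```

```text
t: 6.2
ee_pos: [0.5073, 0.2769, 0.0746]
tcp_rot: [-2.223, -2.22, 0.0]
wrist_force: [-0.2, -0.3, -1.8]
finger_gap: 0.129
gripper_force: 40.0
```

```bash
python3 -m crank '[[[0,0,10],[0,0,0],5],[[0,0,20],[0,0,0],5],[[0,0,25],[0,0,0],5],[[0,0,25],[0,0,0],5],[[0,0,25],[0,0,0],5],[[0,0,15],[0,0,0],5],[[0,0,0],[0,0,0],5]]' 40
python3 -m crank '[[[0,-15,0],[0,0,0],5],[[0,-25,0],[0,0,5],5],[[0,-25,0],[0,0,5],5],[[0,-25,0],[0,0,5],5],[[-1,-25,0],[0,0,5],5],[[0,-25,0],[0,0,5],5],[[0,-25,0],[0,0,5],5],[[0,-25,0],[0,0,5],5],[[0,-25,0],[0,0,5],5],[[0,-25,0],[0,0,0],5],[[0,-25,0],[0,0,0],5],[[0,-15,0],[0,0,0],5],[[0,-5,0],[0,0,0],5],[[0,0,0],[0,0,0],5],[[0,0,0],[0,0,0],5],[[0,0,0],[0,0,0],5]]' 40
python3 snap.py wm; python3 - <<'E'
from h import *
im=cv2.imread("pics/wm.png");c=cam("scene")["image"]
print(status.state()["joint_pos"].round(2), status.state()["wrist_force"].round(2))
a=cv2.resize(im[100:250,180:380],(800,600))[:,:];cv2.imwrite("pics/m4.png",np.hstack([cv2.resize(im[90:270,180:380],(400,360)),cv2.resize(c[130:280,190:330],(373,400))[:360]]))
E
```

```text
t: 6.78
ee_pos: [0.5088, 0.2786, 0.1991]
tcp_rot: [2.222, 2.219, 0.01]
wrist_force: [0.5, 1.5, -1.7]
finger_gap: 0.131
gripper_force: 40.0
t: 8.12
ee_pos: [0.5063, -0.0064, 0.1947]
tcp_rot: [-1.327, -2.847, -0.001]
wrist_force: [-0.6, 0.1, -2.3]
finger_gap: 0.129
gripper_force: 40.0
[ 0.47  0.37 -0.73  1.86  0.28  1.02  0.33] [-0.66 -0.5  -1.65]
```

View pics/m4.png

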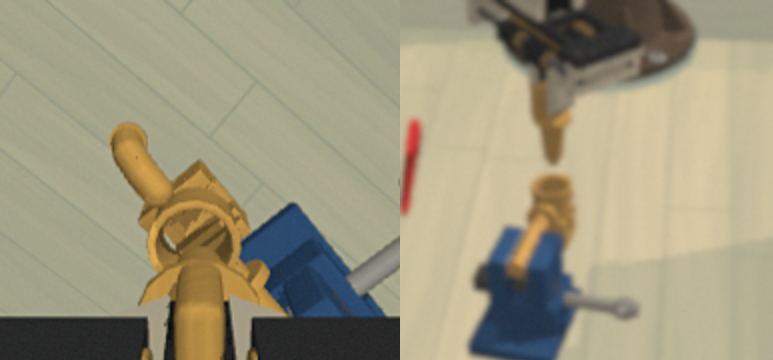

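```bash
python3 -m crank '[[[0,-2,0],[0,0,0],5],[[0,0,-5],[0,0,0],5],[[0,0,-8],[0,0,0],5],[[0,0,-8],[0,0,0],5],[[0,0,-8],[0,0,0],5],[[0,0,-4],[0,0,0],5],[[0,0,0],[0,0,0],5]]' 40
```

```text
t: 8.8
ee_pos: [0.5055, -0.0101, 0.1603]
tcp_rot: [-1.329, -2.844, 0.001]
wrist_force: [-0.1, -0.1, -1.3]
finger_gap: 0.131
gripper_force: 40.0
```

```bash
python3 -m crank '[[[0,0,-5],[0,0,0],5],[[0,0,-5],[0,0,0],5],[[0,0,-5],[0,0,0],5],[[0,0,-5],[0,0,0],5],[[0,0,-2],[0,0,0],5],[[0,0,0],[0,0,0],5]]' 40
```

```text
t: 9.3
ee_pos: [0.506, -0.0101, 0.1391]
tcp_rot: [-1.33, -2.845, 0.001]
wrist_force: [-0.5, 0.6, -1.5]
finger_gap: 0.126
gripper_force: 40.0
```

```bash
python3 -m crank '[[[0,0,-2],[0,0,0],5],[[0,0,-2],[0,0,0],5],[[0,0,-1.5],[0,0,0],5],[[0,0,0],[0,0,0],5],[[0,0,0],[0,0,0],5]]' 40; for i in 1 ; do python3 -m crank '[[[0,0,-1],[0,0,0],5],[[0,0,-1],[0,0,0],5],[[0,0,0],[0,0,0],5]]' 40;done
```

```text
t: 9.72
ee_pos: [0.5064, -0.01, 0.1342]
tcp_rot: [-1.33, -2.846, 0.0]
wrist_force: [-0.2, 0.4, -1.2]
finger_gap: 0.13
gripper_force: 40.0
t: 9.97
ee_pos: [0.5062, -0.0099, 0.132]
tcp_rot: [-1.33, -2.846, -0.0]
wrist_force: [-0.9, 0.7, -1.5]
finger_gap: 0.127
gripper_force: 40.0
```

Tail is at about 67.4 mm with no contact yet. I'm feeling downward in 1 mm steps.

```bash
python3 -m crank '[[[0,0,-1],[0,0,0],5],[[0,0,-1],[0,0,0],5],[[0,0,0],[0,0,0],5],[[0,0,0],[0,0,0],5]]' 40
```

```text
t: 10.3
ee_pos: [0.5062, -0.0098, 0.13]
tcp_rot: [-1.329, -2.846, -0.0]
wrist_force: [-1.2, 2.1, -1.9]
finger_gap: 0.13
gripper_force: 40.0
```

```bash
python3 -m crank '[[[0,1,0],[0,0,0],5],[[0,0,-1],[0,0,0],5],[[0,0,0],[0,0,0],5],[[0,0,0],[0,0,0],5]]' 40
```

```text
t: 10.63
ee_pos: [0.5063, -0.0093, 0.1291]
tcp_rot: [-1.33, -2.846, 0.001]
wrist_force: [-1.5, -0.4, -1.8]
finger_gap: 0.129
gripper_force: 40.0
```

```bash
python3 -m crank '[[[-0.5,-0.1,0],[0,0,0],5],[[0,0,-1],[0,0,0],5],[[0,0,0],[0,0,0],5],[[0,0,0],[0,0,0],5]]' 40
```

```text
t: 10.97
ee_pos: [0.506, -0.0091, 0.1282]
tcp_rot: [1.33, 2.846, 0.0]
wrist_force: [-1.2, -0.3, -1.7]
finger_gap: 0.125
gripper_force: 40.0
```

```bash
python3 -m crank '[[[0,0,-1],[0,0,0],5],[[0,0,0],[0,0,0],5],[[0,0,0],[0,0,0],5]]' 40
```

```text
t: 11.22
ee_pos: [0.5059, -0.0092, 0.1271]
tcp_rot: [1.33, 2.846, 0.0]
wrist_force: [-0.3, -0.0, -1.8]
finger_gap: 0.131
gripper_force: 40.0
```

Free again, tail at about 62.5 mm.

```bash
python3 -m crank '[[[0,0,-1],[0,0,0],5],[[0,0,0],[0,0,0],5],[[0,0,0],[0,0,0],5]]' 40
```

```text
t: 11.47
ee_pos: [0.5059, -0.0092, 0.1261]
tcp_rot: [1.33, 2.846, -0.0]
wrist_force: [-0.7, -1.2, -1.2]
finger_gap: 0.13
gripper_force: 40.0
```

```bash
python3 -m crank '[[[0,0,-0.7],[0,0,0],5],[[0,0,0],[0,0,0],5],[[0,0,0],[0,0,0],5]]' 40
```

```text
t: 11.72
ee_pos: [0.5058, -0.0092, 0.1254]
tcp_rot: [-1.33, -2.846, 0.0]
wrist_force: [-0.8, -0.8, -0.7]
finger_gap: 0.131
gripper_force: 40.0
```

```bash
python3 -m crank '[[[-0.2,-0.3,-0.5],[0,0,0],5],[[0,0,0],[0,0,0],5],[[0,0,0],[0,0,0],5]]' 40
```

```text
t: 11.97
ee_pos: [0.5058, -0.0093, 0.1252]
tcp_rot: [1.33, 2.846, 0.0]
wrist_force: [-1.2, -0.7, 2.7]
finger_gap: 0.126
gripper_force: 40.0
```

```bash
python3 -m crank '[[[0,0,-0.4],[0,0,0],5],[[0,0,0],[0,0,0],5],[[0,0,0],[0,0,0],5]]' 40
```

```text
t: 12.22
ee_pos: [0.5059, -0.0093, 0.125]
tcp_rot: [1.33, 2.846, 0.0]
wrist_force: [-2.3, -0.3, 5.1]
finger_gap: 0.131
gripper_force: 40.0
```

```bash
python3 -m crank '[[[-0.3,0,-0.5],[0,0,0],5],[[0,0,0],[0,0,0],5],[[0,0,0],[0,0,0],5]]' 40
```

```text
t: 12.47
ee_pos: [0.5058, -0.0093, 0.1248]
tcp_rot: [1.329, 2.845, 0.001]
wrist_force: [-2.6, -1.1, 8.4]
finger_gap: 0.128
gripper_force: 40.0
```

```bash
python3 -m crank '[[[0,0,0],[0,0,2],5],[[0,0,-0.1],[0,0,3],5],[[0,0,0],[0,0,3],5],[[0,0,0],[0,0,0],5]]' 40;python3 -c "
from station import status
s=status.state();print(s['wrist_force'],s['torque'])"
```

```text
t: 12.8
ee_pos: [0.5059, -0.0093, 0.1245]
tcp_rot: [1.123, 2.933, 0.001]
wrist_force: [-1.5, -2.1, 6.5]
finger_gap: 0.13
gripper_force: 40.0
[-1.46764236 -2.07398667  6.4758271 ] [-0.24796487  0.36358706 -0.01588177]
```

```bash
python3 -m crank '[[[0,0,-0.3],[0,0,2],5],[[0,0,-0.1],[0,0,3],5],[[0,0,-0.1],[0,0,3],5],[[0,0,0],[0,0,0],5]]' 40
```

```text
t: 13.13
ee_pos: [0.5058, -0.0094, 0.1241]
tcp_rot: [0.916, 3.004, 0.0]
wrist_force: [-2.9, -1.0, 9.3]
finger_gap: 0.128
gripper_force: 40.0
```

```bash
python3 -m crank '[[[0,0,-0.2],[0,0,2],5],[[0,0,-0.1],[0,0,3],5],[[0,0,-0.1],[0,0,3],5],[[0,0,0],[0,0,0],5]]' 40
```

```text
t: 13.47
ee_pos: [0.5058, -0.0095, 0.1238]
tcp_rot: [0.705, 3.061, -0.0]
wrist_force: [-3.9, -2.8, 11.3]
finger_gap: 0.129
gripper_force: 40.0
```

```bash
python3 -m crank '[[[-0.3,-0.2,0.3],[0,0,2],5],[[0,0,0],[0,0,3],5],[[0,0,0],[0,0,3],5],[[0,0,0],[0,0,0],5]]' 40
```

```text
t: 13.8
ee_pos: [0.5057, -0.0095, 0.124]
tcp_rot: [0.489, 3.102, 0.001]
wrist_force: [-1.4, -1.1, 6.5]
finger_gap: 0.124
gripper_force: 40.0
```

```bash
python3 -m crank '[[[0,0,0],[0,0,2],5],[[0,0,0],[0,0,3],5],[[0,0,0],[0,0,2.7],5],[[0,0,0],[0,0,0],5]]' 40;python3 -c "
from station import status
s=status.state();print(s['wrist_force'],s['torque'])"
```

```text
t: 14.13
ee_pos: [0.5057, -0.0095, 0.124]
tcp_rot: [0.28, 3.128, 0.0]
wrist_force: [-1.4, -2.3, 7.1]
finger_gap: 0.13
gripper_force: 40.0
[-1.3945115  -2.30327976  7.09534351] [-0.23477765  0.33763308 -0.03520537]
```

```bash
python3 -m crank '[[[0,0,-0.25],[0,0,-3],5],[[0,0,0],[0,0,-3],5],[[0,0,0],[0,0,0],5]]' 40
```

```text
t: 14.38
ee_pos: [0.5057, -0.0095, 0.1239]
tcp_rot: [0.452, 3.107, 0.0]
wrist_force: [-1.2, -1.6, 8.0]
finger_gap: 0.13
gripper_force: 40.0
```

```bash
python3 -m crank '[[[0,0,-0.1],[0,0,3],5],[[0,0,0],[0,0,3],5],[[0,0,0],[0,0,0],5]]' 40
```

```text
t: 14.63
ee_pos: [0.5057, -0.0095, 0.1238]
tcp_rot: [0.28, 3.128, -0.0]
wrist_force: [-2.7, -1.6, 9.1]
finger_gap: 0.13
gripper_force: 40.0
```

Two more strokes at about 9 N, then release.

```bash
python3 -m crank '[[[0,0,0],[0,0,-3],5],[[0,0,0],[0,0,-3],5],[[0,0,0],[0,0,0],5],[[0,0,0],[0,0,3],5],[[0,0,0],[0,0,3],5],[[0,0,0],[0,0,0],5]]' 40
```

```text
t: 15.13
ee_pos: [0.5058, -0.0095, 0.1238]
tcp_rot: [0.28, 3.128, 0.0]
wrist_force: [-1.6, -1.0, 8.2]
finger_gap: 0.129
gripper_force: 40.0
```

```bash
python3 -m crank '[[[0,0,-0.15],[0,0,-3],5],[[0,0,0],[0,0,-3],5],[[0,0,0],[0,0,3],5],[[0,0,0],[0,0,3],5],[[0,0,0],[0,0,0],5]]' 40
```

```text
t: 15.55
ee_pos: [0.5058, -0.0095, 0.1237]
tcp_rot: [0.28, 3.128, -0.0]
wrist_force: [-3.0, -2.3, 9.7]
finger_gap: 0.129
gripper_force: 40.0
```

```bash
python3 -m crank '[[[0,0,0],[0,0,0],40],[[0,0,0],[0,0,0],40],[[0,0,0],[0,0,0],40],[[0,0,0],[0,0,0],40],[[0,0,0],[0,0,0],40],[[0,0,0],[0,0,0],40],[[0,0,0],[0,0,0],40],[[0,0,0],[0,0,0],40]]'
```

```text
t: 16.22
ee_pos: [0.5051, -0.0096, 0.1229]
tcp_rot: [0.284, 3.129, 0.0]
wrist_force: [0.2, 0.3, -0.1]
finger_gap: 0.436
gripper_force: 0.0
```

```bash
python3 -m crank '[[[0,0,15],[0,0,0],40],[[0,0,25],[0,0,0],60],[[0,0,25],[0,0,0],91.8],[[0,0,15],[0,0,0],91.8]]' && python3 -m crank '[[[2,-20,0],[0,0,-6],91.8],[[2,-26,0],[0,0,-6.5],91.8],[[2,-26,0],[0,0,-6.5],91.8],[[2,-26,0],[0,0,-6.5],91.8],[[2,-26,-10],[0,0,-6.5],91.8],[[2,-26,-15],[0,0,-6.5],91.8],[[2,-26,-15],[0,0,-6.5],91.8],[[2,-26,-15],[0,0,-6.5],91.8],[[2,-26,-15],[0,0,-6.5],91.8],[[2,-26,-10],[0,0,-6.5],91.8],[[1,-26,0],[0,0,-6.5],91.8],[[0,-20,0],[0,0,-6.5],91.8],[[0,-8,0],[0,0,-1],91.8],[[0,0,0],[0,0,0],91.8],[[0,0,0],[0,0,0],91.8]]'
python3 snap.py wd2
python3 -c "
from h import *
i=cv2.imread('pics/wd2.png');cv2.imwrite('pics/m5.png',cv2.resize(i[60:270,180:380],(571,600)))"
```

```text
t: 16.55
ee_pos: [0.5057, -0.0091, 0.2051]
tcp_rot: [0.284, 3.127, 0.001]
wrist_force: [1.3, 0.2, -0.5]
finger_gap: 0.606
gripper_force: 0.0
t: 17.8
ee_pos: [0.5262, -0.3165, 0.1229]
tcp_rot: [-2.195, -2.247, -0.001]
wrist_force: [0.4, 0.9, 0.3]
finger_gap: 1.0
gripper_force: 0.0
```

View pics/m5.png

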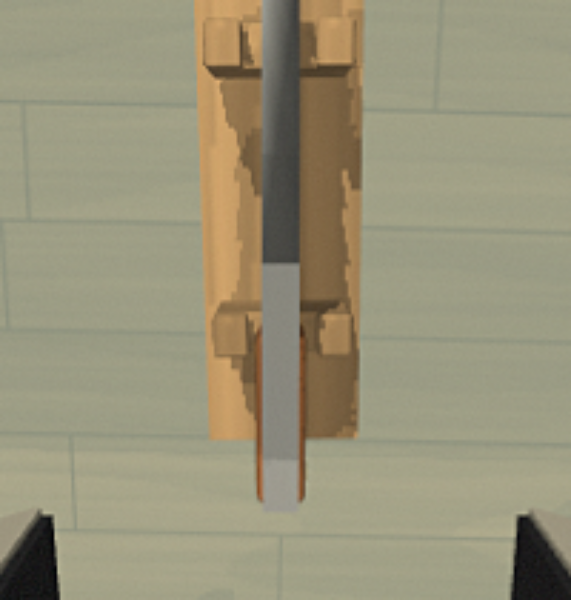

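```bash
python3 - <<'E'
from h import *
import pickle
d=pickle.load(open("wd2.pkl","rb"));D=lambda u,v,z:px2w(d,u/2.857+180,v/2.857+60,z)*1e3
print("rear",D(281,510,.0528),"topline",D(281,100,.0528),"grip",D(280,332,.05),D(281,499,.05),"rest end",D(285,438,.012))
print(status.state()["ee_pos"],w2px(d,status.state()["ee_pos"]))
E
```

```text
rear [ 526.05365029 -335.26062008   52.8       ] topline [ 523.55554153 -225.24772535   52.8       ] grip [ 524.62149205 -284.53765252   50.        ] [ 525.99251457 -333.01850534   50.        ] rest end [ 527.01726463 -326.68893345   12.        ]
[ 0.52641847 -0.31567305  0.12299654] (np.float64(279.3168939100967), np.float64(253.60517266821498))
```

```bash
python3 -m crank '[[[-0.5,-1,-12],[0,0,0],60],[[0,0,-20],[0,0,0],60],[[0,0,-20],[0,0,0],60],[[0,0,-20],[0,0,0],60],[[0,0,-15],[0,0,0],60],[[0,0,-7],[0,0,0],50],[[0,0,-4],[0,0,0],40],[[0,0,0],[0,0,0],30],[[0,0,0],[0,0,0],20]]' 40
```

```text
t: 18.6
ee_pos: [0.5261, -0.3183, 0.0254]
tcp_rot: [2.198, 2.243, 0.001]
wrist_force: [0.3, 0.1, 0.7]
finger_gap: 0.416
gripper_force: 0.0
```

```bash
python3 -m crank '[[[0,0,0],[0,0,0],5],[[0,0,0],[0,0,0],5],[[0,0,0],[0,0,0],5],[[0,0,0],[0,0,0],5],[[0,0,0],[0,0,0],5],[[0,0,0],[0,0,0],5]]' 50
```

```text
t: 19.1
ee_pos: [0.5259, -0.3188, 0.0254]
tcp_rot: [2.199, 2.242, 0.0]
wrist_force: [-1.8, 0.2, 5.2]
finger_gap: 0.147
gripper_force: 50.0
```

```bash
python3 -m crank '[[[0,0,5],[0,0,0],5],[[0,0,12],[0,0,0],5],[[0,0,15],[0,0,0],5],[[0,0,8],[0,0,0],5],[[-4,10,0],[0,0,-1.2],5],[[-6,16,0],[0,0,-2],5],[[-8,20,0],[0,0,-2],5],[[-8,20,0],[0,0,-2],5],[[-8,20,0],[0,0,-2],5],[[-8,20,0],[0,0,-2],5],[[-6,16,0],[0,0,0],5],[[-4,10,0],[0,0,0],5],[[0,0,0],[0,0,0],5],[[0,0,0],[0,0,0],5],[[0,0,0],[0,0,0],5]]' 50
python3 snap.py wi; python3 -c "
from h import *
i=cv2.imread('pics/wi.png');c=cam('scene')['image'];cv2.imwrite('pics/m6.png',np.hstack([cv2.resize(i[0:210,180:380],(571,600)),cv2.resize(c[150:280,190:240],(228,600))]))"
```

```text
t: 20.35
ee_pos: [0.4742, -0.1878, 0.0651]
tcp_rot: [2.408, 2.016, 0.0]
wrist_force: [-0.1, -0.1, -1.9]
finger_gap: 0.151
gripper_force: 50.0
```

View pics/m6.png

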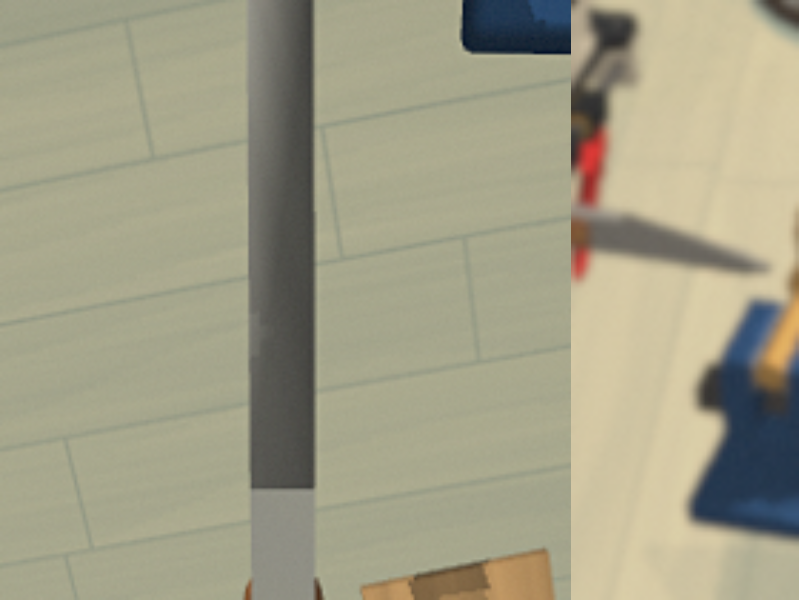

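The drift is held straight along the tool axis, with its point at scene pixel (233,208). I'm checking its pitch by projection.

```bash
python3 - <<'E'
from h import *
s=status.state();p=s["ee_pos"];a=np.radians(79.9);u=np.array([np.cos(a),np.sin(a),0])
c=cam("scene");w=cam("wrist")
for dz in(.0,.005,-.005,-.01):
    print(dz,np.round(w2px(c,p+.140*u+[0,0,.0051+dz]),1))
print("torque",s["torque"],"mouth px",np.round(w2px(c,[.506,-.0093,.107]),1))
g=c["image"];
from numpy import *
# tip pixel: drift grey on floor
cv2.imwrite("pics/m7.png",cv2.resize(g[160:260,190:290],(600,600),interpolation=cv2.INTER_CUBIC))
E
```

```text
0.0 [232.7 208.6]
0.005 [232.6 207.1]
-0.005 [232.8 210.1]
-0.01 [232.8 211.6]
torque [-0.1158929  -0.03146263  0.01713636] mouth px [247.1 199.5]
```

View pics/m7.png

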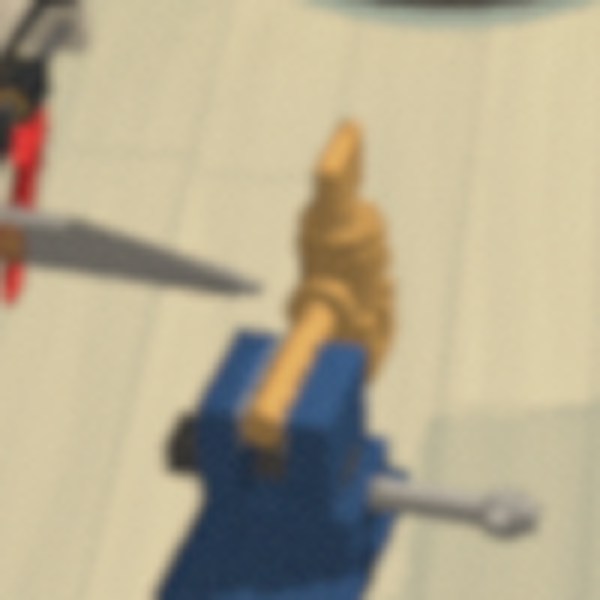

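```bash
python3 -m crank '[[[0,0,-6],[0,0,0],5],[[0,0,-8],[0,0,0],5],[[0,0,-4],[0,0,0],5],[[1,5,0],[0,0,0],5],[[1.5,9,0],[0,0,0],5],[[0.8,5,0],[0,0,0],5],[[0.7,4,0],[0,0,0],5],[[0.4,2,0],[0,0,0],5],[[0,0,0],[0,0,0],5]]' 50
```

```text
t: 21.3
ee_pos: [0.4784, -0.1607, 0.0472]
tcp_rot: [2.407, 2.019, 0.001]
wrist_force: [-0.2, 0.4, -1.2]
finger_gap: 0.148
gripper_force: 50.0
```

```bash
python3 -m crank '[[[0.7,4,0],[0,0,0],5],[[0.9,5,0],[0,0,0],5],[[0.9,5,0],[0,0,0],5],[[0.7,4,0],[0,0,0],5],[[0.4,2,-0.5],[0,0,0],5],[[0,0,-0.5],[0,0,0],5],[[0,0,0],[0,0,0],5]]' 50
```

```text
t: 21.88
ee_pos: [0.4815, -0.1415, 0.0458]
tcp_rot: [-2.408, -2.018, 0.0]
wrist_force: [-0.4, -0.5, -1.9]
finger_gap: 0.146
gripper_force: 50.0
```

```bash
python3 -m crank '[[[0.9,5,-0.4],[0,0,0],5],[[0.5,3,0],[0,0,0],5],[[0.4,2,0],[0,0,0],5],[[0,0,0],[0,0,0],5]]' 50
```

```text
t: 22.22
ee_pos: [0.4836, -0.1309, 0.0455]
tcp_rot: [-2.407, -2.018, -0.001]
wrist_force: [-0.4, -0.0, -2.7]
finger_gap: 0.146
gripper_force: 50.0
```

```bash
python3 -m crank '[[[0.4,2,-0.3],[0,0,0],5],[[0.4,2,0],[0,0,0],5],[[0.2,1,0],[0,0,0],5],[[0,0,0],[0,0,0],5]]' 50
```

```text
t: 22.55
ee_pos: [0.4846, -0.1263, 0.0453]
tcp_rot: [2.408, 2.018, 0.001]
wrist_force: [0.8, 0.3, -1.5]
finger_gap: 0.153
gripper_force: 50.0
```

```bash
python3 -m crank '[[[0.2,1,-0.3],[0,0,0],5],[[0.2,1,0],[0,0,0],5],[[0.2,1,0],[0,0,0],5],[[0,0,0],[0,0,0],5]]' 50
```

```text
t: 22.88
ee_pos: [0.4852, -0.1234, 0.045]
tcp_rot: [2.408, 2.018, 0.001]
wrist_force: [1.2, 0.7, 1.1]
finger_gap: 0.146
gripper_force: 50.0
```

```bash
python3 -m crank '[[[0.2,1,0],[0,0,0],5],[[0.2,1,0],[0,0,0],5],[[0,0,0],[0,0,0],5]]' 50
```

```text
t: 23.13
ee_pos: [0.4855, -0.1214, 0.045]
tcp_rot: [2.408, 2.018, 0.0]
wrist_force: [-0.4, -0.6, 1.3]
finger_gap: 0.152
gripper_force: 50.0
```

```bash
python3 -m crank '[[[0.2,1,0],[0,0,0],5],[[0.2,1,0],[0,0,0],5],[[0,0,0],[0,0,0],5]]' 50
```

```text
t: 23.38
ee_pos: [0.4858, -0.1198, 0.045]
tcp_rot: [2.408, 2.017, -0.0]
wrist_force: [-0.7, -1.4, 3.3]
finger_gap: 0.149
gripper_force: 50.0
```

```bash
python3 -m crank '[[[0.2,1,0],[0,0,0],5],[[0.2,1,0],[0,0,0],5],[[0,0,0],[0,0,0],5]]' 50
```

```text
t: 23.63
ee_pos: [0.486, -0.1186, 0.045]
tcp_rot: [2.409, 2.016, -0.002]
wrist_force: [-1.3, -4.9, 3.8]
finger_gap: 0.152
gripper_force: 50.0
```

```bash
python3 -m crank '[[[0.2,1,0],[0,0,0],5],[[0.2,1,0],[0,0,0],5],[[0,0,0],[0,0,0],5]]' 50
```

```text
t: 23.88
ee_pos: [0.4861, -0.1177, 0.045]
tcp_rot: [2.409, 2.014, -0.003]
wrist_force: [-1.5, -8.5, 4.7]
finger_gap: 0.151
gripper_force: 50.0
```

Contact with the tail: the push is 8.5 N and rising. I'm continuing gently.

```bash
python3 -m crank '[[[0.1,0.7,0],[0,0,0],5],[[0.1,0.7,0],[0,0,0],5],[[0,0,0],[0,0,0],5]]' 50
```

```text
t: 24.13
ee_pos: [0.4861, -0.1172, 0.045]
tcp_rot: [2.409, 2.013, -0.004]
wrist_force: [-2.7, -12.0, 4.0]
finger_gap: 0.148
gripper_force: 50.0
```

```bash
python3 -m crank '[[[0.1,0.7,0],[0,0,0],5],[[0.1,0.7,0],[0,0,0],5],[[0,0,0],[0,0,0],5]]' 50
```

```text
t: 24.38
ee_pos: [0.4862, -0.1162, 0.045]
tcp_rot: [2.41, 2.012, -0.005]
wrist_force: [-2.5, -12.5, 5.9]
finger_gap: 0.149
gripper_force: 50.0
```

```bash
python3 -m crank '[[[0.1,0.7,0],[0,0,0],5],[[0.1,0.7,0],[0,0,0],5],[[0,0,0],[0,0,0],5]]' 50
```

```text
t: 24.63
ee_pos: [0.4866, -0.114, 0.045]
tcp_rot: [2.41, 2.013, -0.004]
wrist_force: [-2.2, -9.5, 4.6]
finger_gap: 0.15
gripper_force: 50.0
```

```bash
python3 -m crank '[[[0.15,0.8,0],[0,0,0],5],[[0.15,0.8,0],[0,0,0],5],[[0.15,0.8,0],[0,0,0],5],[[0,0,0],[0,0,0],5]]' 50
```

```text
t: 24.97
ee_pos: [0.4878, -0.1087, 0.045]
tcp_rot: [2.408, 2.018, 0.0]
wrist_force: [-1.2, -1.8, 2.3]
finger_gap: 0.15
gripper_force: 50.0
```

```bash
python3 -m crank '[[[0.2,1,0],[0,0,0],5],[[0.2,1,0],[0,0,0],5],[[0.2,1,0],[0,0,0],5],[[0,0,0],[0,0,0],5]]' 50
```

```text
t: 25.3
ee_pos: [0.4883, -0.1055, 0.0449]
tcp_rot: [-2.408, -2.018, -0.0]
wrist_force: [-0.2, -1.2, 3.1]
finger_gap: 0.151
gripper_force: 50.0
```

```bash
python3 -m crank '[[[0.2,1,0],[0,0,0],5],[[0.2,1,0],[0,0,0],5],[[0.2,1,0],[0,0,0],5],[[0,0,0],[0,0,0],5]]' 50
```

```text
t: 25.63
ee_pos: [0.4889, -0.1027, 0.0449]
tcp_rot: [-2.408, -2.018, -0.0]
wrist_force: [-0.0, -0.6, 3.5]
finger_gap: 0.152
gripper_force: 50.0
```

```bash
python3 -m crank '[[[0.2,1.2,0],[0,0,0],5],[[0.2,1.2,0],[0,0,0],5],[[0.2,1.2,0],[0,0,0],5],[[0.2,1.2,0],[0,0,0],5],[[0.2,1.2,0],[0,0,0],5],[[0.2,1.2,0],[0,0,0],5],[[0.2,1.2,0],[0,0,0],5],[[0.2,1.2,0],[0,0,0],5],[[0,0,0],[0,0,0],5]]' 50
```

```text
t: 26.38
ee_pos: [0.4906, -0.093, 0.045]
tcp_rot: [2.408, 2.018, 0.001]
wrist_force: [-0.3, -3.0, 4.9]
finger_gap: 0.146
gripper_force: 50.0
```

```bash
python3 -m crank '[[[0.2,1.2,0],[0,0,0],5],[[0.2,1.2,0],[0,0,0],5],[[0.2,1.2,0],[0,0,0],5],[[0.2,1.2,0],[0,0,0],5],[[0.2,1.2,0],[0,0,0],5],[[0.2,1.2,0],[0,0,0],5],[[0.2,1.2,0],[0,0,0],5],[[0.2,1.2,0],[0,0,0],5],[[0,0,0],[0,0,0],5],[[0,0,0],[0,0,0],5]]' 50
```

```text
t: 27.22
ee_pos: [0.4922, -0.0835, 0.045]
tcp_rot: [2.408, 2.018, 0.001]
wrist_force: [-0.1, -1.8, 6.0]
finger_gap: 0.15
gripper_force: 50.0
```

```bash
python3 -m crank '[[[0.2,1.2,0],[0,0,0],5],[[0.2,1.2,0],[0,0,0],5],[[0.2,1.2,0],[0,0,0],5],[[0.2,1.2,0],[0,0,0],5],[[0.2,1.2,0],[0,0,0],5],[[0,0,0.3],[0,0,0],5],[[0,0,0.2],[0,0,0],5],[[0,0,0],[0,0,0],5],[[0,0,0],[0,0,0],5]]' 50
```

```text
t: 27.97
ee_pos: [0.4931, -0.0776, 0.0453]
tcp_rot: [-2.408, -2.018, -0.0]
wrist_force: [0.9, -1.3, 1.9]
finger_gap: 0.148
gripper_force: 50.0
```

```bash
python3 -m crank '[[[0,0,0],[0,0,0],20],[[0,0,0],[0,0,0],20],[[0,0,0],[0,0,0],25],[[0,0,0],[0,0,0],35],[[0,0,0],[0,0,0],40],[[0,0,0],[0,0,0],40],[[0,0,0],[0,0,0],40],[[0,0,0],[0,0,0],40]]' 10; python3 -m crank '[[[-1,-5,0],[0,0,0],40],[[-2,-10,0],[0,0,0],40],[[-2,-12,0],[0,0,0],40],[[-2,-15,0],[0,0,0],40],[[-2,-12,10],[0,0,0],40],[[-1,-6,20],[0,0,0],40],[[0,0,25],[0,0,0],40],[[0,0,25],[0,0,0],40],[[0,0,20],[0,0,0],40],[[0,0,10],[0,0,0],40],[[0,0,0],[0,0,0],40],[[0,0,0],[0,0,0],40]]'
python3 -c "
from h import *
i=cam('wrist')['image'];c=cam('scene')['image'];cv2.imwrite('pics/m8.png',np.hstack([cv2.resize(i[0:260,150:410],(400,400)),cv2.resize(c[150:250,190:290],(400,400))]))"
```

```text
t: 28.63
ee_pos: [0.493, -0.0778, 0.0454]
tcp_rot: [-2.408, -2.017, 0.0]
wrist_force: [-0.4, 0.2, -0.1]
finger_gap: 0.437
gripper_force: 0.0
t: 29.63
ee_pos: [0.4827, -0.1387, 0.155]
tcp_rot: [2.409, 2.016, -0.0]
wrist_force: [-0.3, 0.3, 0.8]
finger_gap: 0.435
gripper_force: 0.0
```

View pics/m8.png

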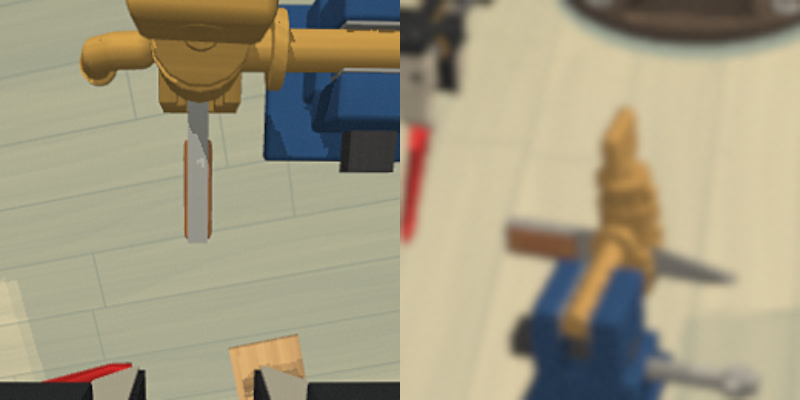

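The drift lies level through the slot at (198,170) in the left half, with its point out on the far side at (730,278) in the right half. The key stands upright in the tap at (625,160), and the gripper is clear.

```bash
python3 -c "
from station import r
print(r.hand_in())"
```

```text
the job is handed in; nothing more can be done
None
```

The job is handed in, though the station returned no verdict: the key seated with a twisting push of about 10–11 N and broke free at about 12.5 N on the drift; it now stands loose on the drift in the slot, and I touched nothing else.

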